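# Snap the clip cover onto the dust port with the hex driver

### The job

The clip cover of the bench's dust-extraction port is only resting on its catches: take the hex driver out of its wooden block, engage its tip in the recess of the knob in the middle of the cover, and then press straight down with it until the cover snaps fully home, flat on the port all round. Do not stop there: finish while still holding the driver upright in the knob and pressing the cover down firmly; press only with the driver, do not touch the cover with the gripper, and leave the other tools lying where they are.

Things in the scene. Friction and masses are not known exactly. Their poses are not given: they have to be found in the camera images.
- port: Dust-extraction port fixed to the bench: a low dark steel box, 160 (its x) x 140 (its y) x 40 mm high, with a mouth 88 x 68 mm in its top and four steel sprung catches. Origin: centre of its underside; z up. When the cover is home its plate lies flat on the port's top (cover's origin 40 mm above the port's); the landing is hard.
- cover: Loose grey clip cover, plate 110 (x) x 90 (y) x 6 mm, a plug beneath, a round black knob (39 mm across, 16 mm high) on top; 140 g. Origin: centre of the plate's underside. It starts level and centred, about 9 mm above the port's top. Pushed down, the resistance grows over some 5 mm to about 6 to 15 N, then suddenly drops as it snaps home.
- recess (a point): Centre of the floor of the hexagonal recess in the knob: on the cover's axis, 6 mm above the cover's origin. The recess is 13 mm across flats for the lower 10 mm, then widens in a 45 degree funnel to 25 mm at the knob's top, 16 mm above this floor. The driver's tip bears on this floor, at any yaw.
- knob_mouth (a point): Centre of the knob's top, 16 mm above the floor of the recess.
- rack: Wooden block 90 x 90 x 66 mm high, fixed to the bench, with one upright hole of 14 mm through its middle in which the driver stands. Origin: centre of its underside.
- driver: Hex driver, 120 mm long, 130 g, round about its z axis, standing tip down in the block. From the tip up: steel shaft 10 mm thick, 60 mm long; black bolster 36 mm across, 8 mm thick, resting on the block; round wooden handle 27 mm across, 52 mm long. Origin: end of the tip; z points up to the handle. Gripped just above the bolster, the fingertips can bear on it when pressing.
- driver_tip (a point): The end of the driver's tip.
- driver_grip (a point): Point on the driver's axis inside the handle, 88 mm above the tip, 20 mm above the bolster: a good place to grip from above.
- chisel: Bystander: wood chisel lying on the bench, 245 mm long, 25 mm high, origin near its middle, x along the blade. Leave it alone.
- square: Bystander: try square lying on the bench, stock 150 mm, blade 200 mm, at most 18 mm high; origin in the middle of the stock. Leave it alone.
- glue: Bystander: standing glue bottle, 56 mm across, 120 mm high; origin: centre of its underside. Leave it alone.
- hammer: Bystander: hammer lying on the bench; origin under the middle. Leave it alone.
Mind the look-alikes: they are no part of the job. What is meant by the port is not purple, and is the larger of those in its own colour.

How it is judged (in metres and radians):
On the way, in this order (a step that is already met when the one before it is completed fails the run):
1. the driver is lifted out of its block, held by the gripper (z of driver_tip in the frame of rack above 0.07 m and contact force between the fingers and driver above 1 N), for 0.1 s.
2. the driver's tip is at least 8 mm down in the knob's recess while the cover still stands proud (z of driver_tip in the frame of recess below 0.008 m and horizontal distance between driver_tip and recess below 0.006 m and z of cover in the frame of port above 0.0435 m), for 0.05 s.
3. the cover has snapped home under the driver (z of cover in the frame of port below 0.0415 m and angle between the z axis of cover and the z axis of port, either way round below 0.03 rad and contact force between driver and cover above 1 N), for 0.1 s.
At the end, for the whole second after the job is handed in: Cover home: plate within 1.5 mm of the port's top, level within 0.03 rad, centred within 4 mm. Driver gripped, upright within 0.2 rad, tip within 6 mm of the recess axis and 4 mm of its floor, pressing the cover with more than 4 N through the last second; fingers off the cover (z of cover in the frame of port between 0.037 and 0.0415 m and horizontal distance between cover and port below 0.004 m and angle between the z axis of cover and the z axis of port, either way round below 0.03 rad and horizontal distance between driver_tip and recess below 0.006 m and z of driver_tip in the frame of recess below 0.004 m and angle between driver's own z axis and vertical below 0.2 rad and contact force between driver and cover above 4 N and contact force between the fingers and driver above 2 N and contact force between the fingers and cover below 0.5 N); the arm keeps its last pose, push and grip.
It fails at once if the gripper or arm touches the cover (contact force between any of the fingers, the arm and cover above 1 N).
It fails at once if another tool is disturbed by more than 30 mm (distance of any of chisel, square, glue, hammer from where it was at the start of the episode above 0.03 m).
It also fails if it takes over 45 s, if anything falls off the work surface, if the arm or the gripper's body presses on something with over 40 N, if the wrist force passes 120 N, or if a joint passes its speed limit or range.

### The arm

A 7-joint arm with a two-finger parallel gripper is mounted at the origin on the work surface. World frame = base frame: x ahead of the robot, y to its left, z up, the work surface at z = 0. Lengths are in mm, angles in rad, forces in N, time in s.
With the tool pointing down it reaches from about 400 to 850 mm from the base axis. Payload 4.5 kg.
Tool frame: the origin (TCP) lies on the centre line of the jaws, within the pads' length; the fingertips stand 19 mm ahead of it and the grasp point (between the pads) is the TCP (ctrl.tip_reach is the distance from the TCP to the fingertips, in mm); z points along the fingers, x is the direction in which the jaws open and shut, and the axes are right-handed (so a half turn about z gives the same grasp; the last joint's range is limited). The gripper opens to 85 mm and grips with 20 to 120 N. Pads are 22 mm wide; open, the fingers measure 114 mm over their backs; the gripper's body (76 mm by 85 mm) begins 54 mm behind the grasp point. The pads swing forward as they close: fully open they stand 13 mm farther back than shut.
Start: joints at [-1.191, 0.689, -0.195, 1.565, 0.157, 0.902, -0.215], TCP at [211.825, 588.033, 250.317] pointing down, gripper open.
Joint ranges: [-3.01, 3.01], [-0.46, 2.08], [-1.47, 1.51], [0.13, 2.56], [-1, 4.14], [0.04, 2.09], [-2.66, 2.66]. Speed limits (rad/s): [2.57, 2.57, 3.14, 3.14, 3.14, 3.14, 3.14].

### API

Orientations are given as a unit quaternion [w, x, y, z].
In Python, from cell import ctrl, get_image, get_calibration gives the robot as it stands.
- The arm moves only by the tool play_rows, never from a script. Its argument "steps" is a list of rows, each an object with "xyz": the shift along the tool's x, y, z in m, a list of three; "twist": the turn about the tool's z in degrees. A call has 1 to 12 rows; each row shifts and turns the pose as measured when the row begins, along the tool's axes as they then stand; what a row does not reach is not made up. A row lasts 1/8 s, in which the tool goes at most 62.5 mm and 10.7 degrees, less where a joint would pass 70% of its speed; a pose out of reach is approached as far as the arm can. A call with a gripper value outside its range is refused whole. "fingers" is the closure, from 0 (fully open) to 1 (shut), set as the call begins (left out, the last holds). The fingers move at their own pace and stop on an object; "force" is the grip in N (left out, the last holds). Time passes only in rows, so rows that do not move let the fingers close. It gives the time, the measured TCP pose, the force and the opening at its end, in the units of the state.
- ctrl.observe(): the state, without advancing time (a new reading comes with each control period).
- get_image(name): name is "side" or "top"; returns the picture (480x640x3 uint8, blue, green, red); there is no depth.
- get_calibration(name): a dict with "fov_y" (degrees; the focal length in pixels is half the picture's height over the tangent of half this angle, whatever the lens; pixels are square), "cx", "cy" (the principal point, pixels), "R" (3x3) and "t" (3): a world point X has camera coordinates R X + t. Camera axes: x right, y down, z forward; pixel columns grow to the right and rows downward; lengths in mm; the calibration is good to about 2 mm. A picture is of the moment at which its call begins. get_calibration takes no time and is no camera call.
- ctrl.hand_in(): hands the job in, once; it reports no verdict.
The state is a dict: "time": time; "joint_positions": joint angles; "joint_velocities": joint speeds; "joint_efforts": joint torques, N m; "tcp_pos": TCP position; "eef_rot": TCP orientation; "force": force on the tool from outside, world axes, zero at the start; "torque": the same for the moment, N m; "finger_gap": opening from 0.0 (shut) to 1.0 (fully open).
Only numpy, scipy, OpenCV 4.12 (cv2) and the standard library are available. Lean on these libraries where they do the work, as an engineer would, in place of code of your own. Each camera call takes 0.05 s, during which the arm holds its last target.

## Working session

There is one attempt and no reset: what is moved stays moved. The work goes in short steps, Python scripts to look and compute and a tool call to move; the robot and the scene stay as the last step left them, time stands still between calls to the robot, and variables do not carry over. Pictures are saved under pics/ and viewed, and the job is handed in when it is done.

Besides the shell and the picture viewer there is one more tool, called as a command line: name --argument value ..., lists and objects as JSON in quotes. play_rows: Moves the arm, as the interface text tells. Its arguments: {"type":"object","properties":{"steps":{"type":"array"},"fingers":{"type":"number"},"force":{"type":"number"}},"required":["steps"]}

```bash
mkdir -p pics && ls && python3 - <<'E'
from cell import ctrl, get_image, get_calibration
import cv2
for n in ("side","top"):
    cv2.imwrite(f"pics/{n}0.png",get_image(n)); print(n,get_calibration(n))
print(ctrl.observe())
E
```

```text
pics
side {'fov_y': 42.381165115323, 'cx': 310.96886533203934, 'cy': 239.21771033851755, 'R': array([[ 0.95522785, -0.29586168, -0.00236942],
       [-0.18966567, -0.60617456, -0.77238548],
       [ 0.22708299,  0.73825352, -0.63514963]]), 't': array([-513.76626377,  191.07249552, 1120.80224165])}
top {'fov_y': 50.60688267387847, 'cx': 307.72532331727524, 'cy': 240.271635307382, 'R': array([[-4.17824128e-04, -9.99878350e-01, -1.55920035e-02],
       [-9.96791995e-01,  1.66433388e-03, -8.00184321e-02],
       [ 8.00346482e-02,  1.55085506e-02, -9.96671430e-01]]), 't': array([  62.2101368 ,  567.36568452, 1008.74982996])}
{'time': 0.1, 'joint_positions': array([-1.19117775,  0.68990722, -0.19452238,  1.56625045,  0.15728356,
        0.90246872, -0.21509049]), 'joint_velocities': array([ 3.20602838e-06, -1.55394703e-03,  1.80514181e-03, -2.86574078e-03,
       -8.00988261e-04, -7.93445198e-04, -1.14153499e-03]), 'joint_efforts': array([-3.75462376e-03, -5.40599263e+01, -1.27140485e+00, -1.58984202e+01,
        9.44914209e-03,  4.49071202e-03, -1.10578597e-06]), 'tcp_pos': array([211.70184372, 587.47110042, 249.55704473]), 'eef_rot': array([ 5.13393193e-04,  8.18196792e-01,  5.74937677e-01, -6.42525337e-04]), 'force': array([ 0.02656895, -0.47754496, -0.42194351]), 'torque': array([-0.00789008,  0.04121966,  0.00611998]), 'finger_gap': 1.0020795854355413}
```

View pics/side0.png

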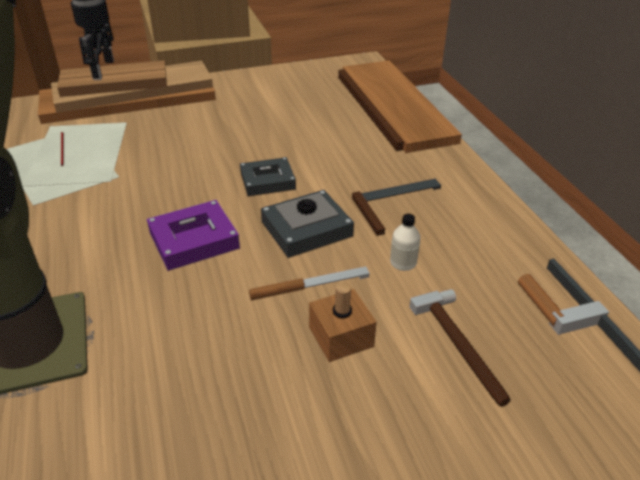

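View pics/top0.png

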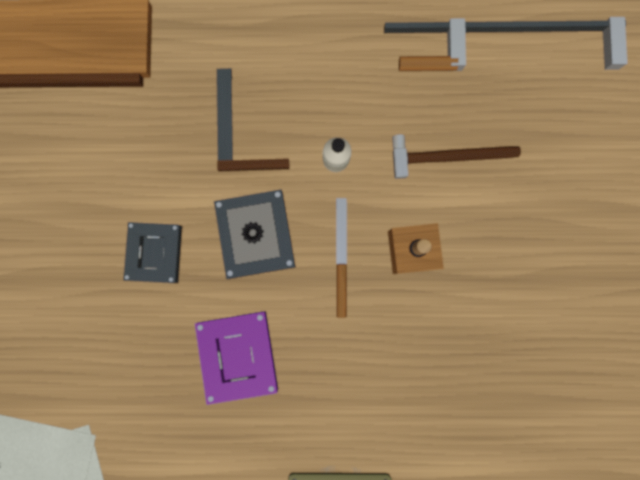

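The side view shows the driver in its block at about (343,300), and the dark port with the grey cover and knob at about (307,207). The top view has the handle at (424,246) and the knob at (253,233). The purple port and the small dark port are the look-alikes. Next I'll measure zoomed crops.

```bash
cat > h.py <<'E'
import numpy as np, cv2
from cell import ctrl, get_image, get_calibration
C={n:get_calibration(n) for n in("side","top")}
def ray(n,u,v):
    c=C[n];f=240/np.tan(np.radians(c["fov_y"]/2))
    d=c["R"].T@np.array([(u-c["cx"])/f,(v-c["cy"])/f,1]);o=-c["R"].T@c["t"];return o,d
def onz(n,u,v,z):
    o,d=ray(n,u,v);return o+d*(z-o[2])/d[2]
def proj(n,X):
    c=C[n];f=240/np.tan(np.radians(c["fov_y"]/2));p=c["R"]@np.asarray(X,float)+c["t"]
    return p[0]/p[2]*f+c["cx"],p[1]/p[2]*f+c["cy"]
def two(a,b):
    A=[];B=[]
    for n,p in(("side",a),("top",b)):
        o,d=ray(n,*p);d=d/np.linalg.norm(d);P=np.eye(3)-np.outer(d,d);A.append(P);B.append(P@o)
    return np.linalg.lstsq(np.vstack(A),np.hstack(B),rcond=None)[0]
def crop(im,u,v,r,k,name):
    cv2.imwrite(name,cv2.resize(im[v-r:v+r,u-r:u+r],None,fx=k,fy=k,interpolation=cv2.INTER_CUBIC))
E
python3 - <<'E'
from h import *
s=cv2.imread("pics/side0.png");t=cv2.imread("pics/top0.png")
a=[]
for im,u,v in((s,343,310),(s,307,215),(t,418,248),(t,254,233)):
    r=45 if True else 0
    a.append(cv2.resize(im[v-37:v+37,u-50:u+50],(400,296),interpolation=cv2.INTER_CUBIC))
cv2.imwrite("pics/c0.png",np.vstack([np.hstack(a[:2]),np.hstack(a[2:])]))
E
```

```text
(no output)
```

View pics/c0.png

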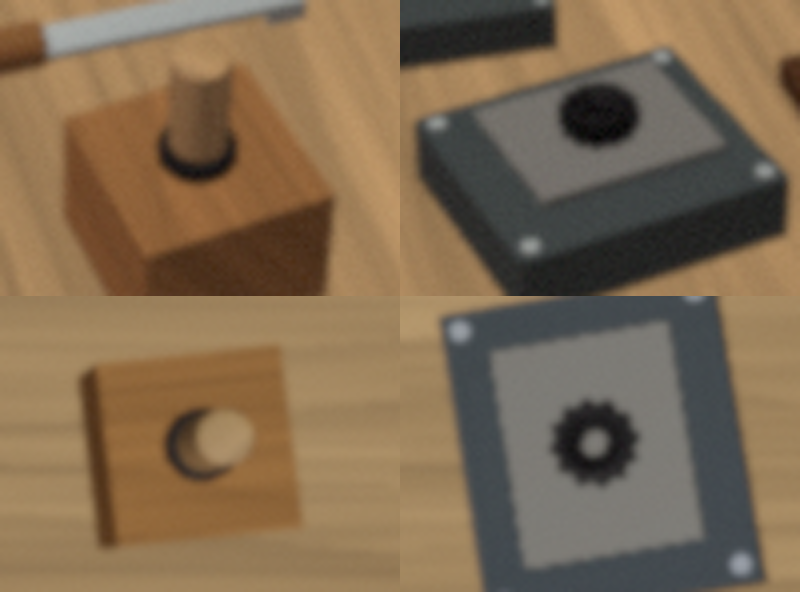

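```bash
python3 - <<'E'
from h import *
s=cv2.imread("pics/side0.png");t=cv2.imread("pics/top0.png")
def blob(im,u,v,r,mask):
    m=np.zeros(mask.shape,np.uint8);m[v-r:v+r,u-r:u+r]=(mask[v-r:v+r,u-r:u+r])*255
    c=max(cv2.findContours(m,cv2.RETR_EXTERNAL,cv2.CHAIN_APPROX_NONE)[0],key=cv2.contourArea)
    return c
g=t.max(2)
c=blob(t,253,233,17,g<85); e=cv2.fitEllipse(c);print("knob top",e,onz("top",*e[0],69))
gs=s.max(2)
c=blob(s,306,207,15,gs<50); e=cv2.fitEllipse(c);print("knob side",e,onz("side",*e[0],63))
# driver: bolster dark
for name,u,v in(("top",418,248),("side",343,304)):
    im=t if name=="top" else s
    hsv=cv2.cvtColor(im,cv2.COLOR_BGR2HSV)
    print(name);
    for y in range(v-26 if name=="side" else v-14,v+18,2): print(y,' '.join(f"{x:3d}" for x in im[y,u-20:u+20,2]))
# block top corners etc
for tag,n,u,v,z in (("handle top","top",368+50.+6.0,248-37+(436-296)/4,126),("bolster","top",418-50+205/4,248-37+(443-296)/4,74),
  ("handle side","side",343-50+200/4,310-37+68/4,126),("bolster side","side",343-50+198/4,310-37+150/4,74)):
    print(tag,u,v,onz(n,u,v,z))
for u,v in((92,368),(280,347),(300,525),(114,545)):
    print("blockcorner",onz("top",368+u/4,211+(v-296)/4,66))
for u,v in((490,351),(668,321),(703,540),(525,570)):
    print("covercorner",onz("top",204+(u-400)/4,196+(v-296)/4,55))
E
```

```text
knob top ((252.2310791015625, 232.20620727539062), (19.73287010192871, 20.120689392089844), 102.42888641357422) [579.69851756 169.02683421  69.        ]
knob side ((306.38934326171875, 206.5), (13.630840301513672, 17.7310733795166), 90.0) [580.3036008  170.02952293  63.        ]
top
234 139 138 138 139 138 138 138 139 139 138 139 139 139 139 141 141 140 141 141 141 142 142 142 143 143 143 142 142 141 142 142 142 142 142 142 142 141 140 140 141
236 142 143 142 143 142 142 142 143 142 142 142 141 142 141 142 141 142 140 141 140 141 141 141 141 141 140 141 140 141 141 141 140 140 141 141 140 140 140 141 141
238 142 141 141 140 140 139 140 141 139 141 139 139 140 138 139 139 135 130 126 123 122 122 127 133 139 140 140 139 138 138 137 138 140 138 139 137 138 138 137 138
240 139 140 139 139 139 139 138 138 138 138 137 137 134 127 117 102  87  71  66  67  79 100 124 141 151 155 155 156 154 148 144 142 141 142 141 140 141 141 142 140
242 141 142 142 142 142 143 143 144 144 143 142 138 122  93  65  50  55  63  73  96 123 144 154 159 163 164 165 165 166 165 164 160 152 147 144 144 144 143 143 
[... 5423 characters left out ...]
ndle top 424.0 246.0 [ 548.35531738 -151.80255472  126.        ]
bolster 419.25 247.75 [ 548.56273403 -153.72268737   74.        ]
handle side 343.0 290.0 [ 545.99171145 -158.01013925  126.        ]
bolster side 342.5 310.5 [ 547.43292013 -156.06834219   74.        ]
blockcorner [ 585.73863497 -101.19450216   66.        ]
blockcorner [ 595.8197332 -192.5525382   66.       ]
blockcorner [ 509.33864752 -200.36860696   66.        ]
blockcorner [ 499.75807624 -110.63808122   66.        ]
covercorner [625.91606856 222.31842412  55.        ]
covercorner [640.68689183 133.97290876  55.        ]
covercorner [531.96735775 116.15936005  55.        ]
covercorner [517.30810246 203.71404425  55.        ]
```

```bash
python3 - <<'E'
from h import *
print(two((342.3,288.6),(423.5,246.3)), two((341.7,310),(418.8,247.3)))
for z in(123,126,129): print(onz("top",423.5,246.3,z),onz("side",342.3,288.6,z))
print(two((306.4,206.5),(252.2,232.2)))
for p in([548,-152,126],[548,-152,74],[579.5,169,71],[579.5,169,55]): print(proj("top",p),proj("side",p))
for n in C: print(n,-C[n]["R"].T@C[n]["t"])
E
```

```text
[ 547.60806887 -151.43899315  122.83473818] [ 548.38526749 -152.94089009   72.07216305]
[ 548.01304313 -151.52148099  123.        ] [ 547.11462248 -151.54139917  123.        ]
[ 547.80897655 -150.8847122   126.        ] [ 545.99406808 -154.44687448  126.        ]
[ 547.60490998 -150.24794341  129.        ] [ 544.87351368 -157.35234978  129.        ]
[580.27087845 169.82326933  63.15284208]
(np.float64(424.11242692536905), np.float64(246.1944584485957)) (np.float64(342.93358402446006), np.float64(287.39826025357326))
(np.float64(418.3567624168108), np.float64(248.04323689468671)) (np.float64(342.0317200277189), np.float64(308.8273608480928))
(np.float64(252.11588858730366), np.float64(232.20922646729537)) (np.float64(306.1446405037438), np.float64(203.8412670581361))
(np.float64(253.12635655108247), np.float64(232.98545355654795)) (np.float64(306.19865114485737), np.float64(209.80891052284176))
side [ 272.48861728 -863.61666679  858.24142496]
top [ 484.83662752   45.61403522 1051.761829  ]
```

play_rows --steps '[{"xyz":[-0.043,0.042,0],"twist":0},{"xyz":[-0.043,0.042,0],"twist":0},{"xyz":[-0.043,0.042,0],"twist":0},{"xyz":[-0.043,0.042,0],"twist":0},{"xyz":[-0.043,0.042,0],"twist":0},{"xyz":[-0.043,0.042,0],"twist":0},{"xyz":[-0.043,0.042,0],"twist":0},{"xyz":[-0.043,0.042,0],"twist":0},{"xyz":[-0.043,0.042,0],"twist":0},{"xyz":[-0.043,0.042,0],"twist":0}]' --fingers 0 --force 80

```text
time: 1.35
tcp_pos: [467.3, 29.7, 246.2]
eef_rot: [-0.001, 0.815, 0.579, -0.001]
force: [1.5, 0.8, -0.6]
finger_gap: 1.002
```

play_rows --steps '[{"xyz":[-0.043,0.04,0],"twist":0},{"xyz":[-0.043,0.04,0],"twist":0},{"xyz":[-0.04,0.038,0],"twist":0},{"xyz":[-0.02,0.018,0.02],"twist":0},{"xyz":[0,0,0.02],"twist":0},{"xyz":[0,0,0.02],"twist":0},{"xyz":[0,0,0.01],"twist":0},{"xyz":[0,0,0],"twist":0}]'

```text
time: 2.35
tcp_pos: [549.3, -167.7, 171.6]
eef_rot: [-0.001, 0.819, 0.574, -0.002]
force: [0.1, 0.1, -0.4]
finger_gap: 0.996
```

```bash
python3 - <<'E'
from h import *
s=get_image("side");t=get_image("top")
cv2.imwrite("pics/s1.png",s);cv2.imwrite("pics/t1.png",t)
from scipy.spatial.transform import Rotation as R
o=ctrl.observe();print(o["tcp_pos"],o["eef_rot"],o["force"])
q=o["eef_rot"];M=R.from_quat([q[1],q[2],q[3],q[0]]).as_matrix();print(M)
print("tool shift to target",M.T@(np.array([548,-152,94])-o["tcp_pos"]))
a=[cv2.resize(im[v-60:v+60,u-80:u+80],(400,300),interpolation=cv2.INTER_CUBIC) for im,u,v in((s,343,290),(t,420,248))]
cv2.imwrite("pics/c1.png",np.hstack(a))
E
```

```text
[ 550.04385904 -167.72302482  172.52709637] [ 2.35207048e-05  8.18706884e-01  5.74210820e-01 -9.85947736e-04] [ 0.91471757 -0.23228851 -0.98245977]
[[ 0.34056192  0.94022075 -0.00158739]
 [ 0.94022066 -0.34056387 -0.0011708 ]
 [-0.00164142 -0.00109377 -0.99999805]]
tool shift to target [14.21594779 -7.19048218 78.51177955]
```

View pics/c1.png

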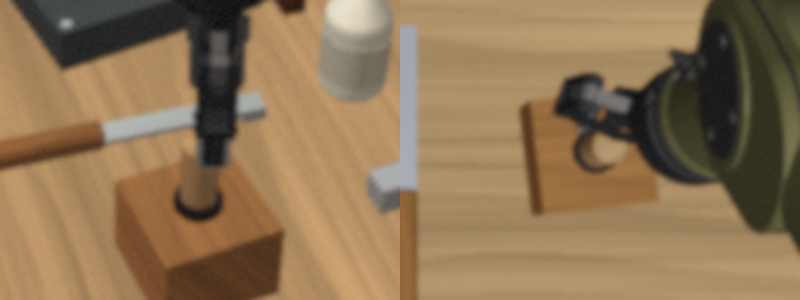

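The handle sits between the jaw and the wrist in both views: side crop about (200,170), top crop about (600,150). The tool still has to shift about +14 and -7 mm before it goes down.

play_rows --steps '[{"xyz":[0.014,-0.007,0],"twist":0},{"xyz":[0,0,0],"twist":0},{"xyz":[0,0,0],"twist":0}]'

```text
time: 2.82
tcp_pos: [549.2, -150.1, 174.4]
eef_rot: [0.001, 0.818, 0.575, 0.0]
force: [0.4, -0.9, 0.2]
finger_gap: 0.998
```

```bash
cat >> h.py <<'E'
from scipy.spatial.transform import Rotation as R
def st(target):
    P=[];Q=None
    o=ctrl.observe();q=o["eef_rot"];M=R.from_quat([q[1],q[2],q[3],q[0]]).as_matrix()
    print("t",o["time"],"tcp",o["tcp_pos"].round(1),"F",o["force"].round(1),"gap",round(o["finger_gap"],3),"tilt z",M[:,2].round(4))
    print("shift",(M.T@(np.array(target)-o["tcp_pos"])).round(1))
E
python3 -c "
from h import *
st([548,-152,94])"
```

```text
t 2.825 tcp [ 549.2 -150.1  174.4] F [ 0.4 -0.9  0.2] gap 0.998 tilt z [ 0.0017 -0.0013 -1.    ]
shift [-2.2 -0.7 80.4]
```

play_rows --steps '[{"xyz":[-0.002,0,0.02],"twist":0},{"xyz":[0,0,0.02],"twist":0},{"xyz":[0,0,0.02],"twist":0},{"xyz":[0,0,0],"twist":0}]'

```text
time: 3.32
tcp_pos: [550.1, -152.8, 114.3]
eef_rot: [0.003, 0.818, 0.575, 0.001]
force: [-0.4, 0.5, 0.3]
finger_gap: 0.999
```

```bash
python3 - <<'E'
from h import *
s=get_image("side");t=get_image("top")
st([548,-152,94])
a=[cv2.resize(im[v-60:v+60,u-80:u+80],(400,300),interpolation=cv2.INTER_CUBIC) for im,u,v in((s,343,290),(t,420,248))]
cv2.imwrite("pics/c2.png",np.hstack(a))
E
```

```text
t 3.425 tcp [ 551.3 -152.9  115.8] F [-0.  -0.4  0.4] gap 1.0 tilt z [ 0.0086 -0.0031 -1.    ]
shift [-0.3 -3.6 21.8]
```

View pics/c2.png

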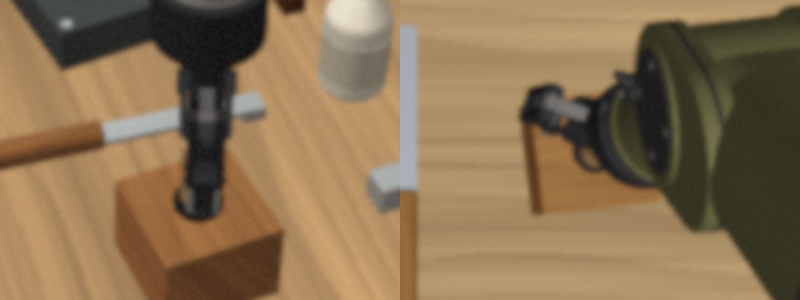

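play_rows --steps '[{"xyz":[0,-0.003,0.01],"twist":0},{"xyz":[0,0,0.009],"twist":0},{"xyz":[0,0,0],"twist":0}]'

```text
time: 3.8
tcp_pos: [549.5, -152.1, 97.2]
eef_rot: [0.005, 0.818, 0.575, 0.004]
force: [-0.5, 0.6, -0.2]
finger_gap: 1.003
```

```bash
python3 -c "
from h import *
st([548,-152,95]);st([548,-152,95]);print(ctrl.tip_reach)"
```

```text
t 3.8 tcp [ 549.5 -152.1   97.2] F [-0.5  0.6 -0.2] gap 1.003 tilt z [ 0.0115 -0.0036 -0.9999]
shift [-0.4 -1.5  2.2]
t 3.8 tcp [ 549.5 -152.1   97.2] F [-0.5  0.6 -0.2] gap 1.003 tilt z [ 0.0115 -0.0036 -0.9999]
shift [-0.4 -1.5  2.2]
19.0
```

play_rows --steps '[{"xyz":[0,-0.001,0.002],"twist":0},{"xyz":[0,0,0],"twist":0}]'

```text
time: 4.05
tcp_pos: [548.6, -151.8, 95.2]
eef_rot: [0.005, 0.818, 0.575, 0.004]
force: [1.1, 1.4, -0.2]
finger_gap: 1.004
```

play_rows --steps '[{"xyz":[0,0,0],"twist":0},{"xyz":[0,0,0],"twist":0},{"xyz":[0,0,0],"twist":0},{"xyz":[0,0,0],"twist":0},{"xyz":[0,0,0],"twist":0},{"xyz":[0,0,0],"twist":0}]' --fingers 1 --force 80

```text
time: 4.8
tcp_pos: [549.2, -152.0, 95.9]
eef_rot: [0.005, 0.818, 0.575, 0.004]
force: [0.3, -0.1, 1.3]
finger_gap: 0.296
```

```bash
python3 - <<'E'
from h import *
s=get_image("side");t=get_image("top")
st([548,-152,94])
a=[cv2.resize(im[v-60:v+60,u-80:u+80],(400,300),interpolation=cv2.INTER_CUBIC) for im,u,v in((s,343,290),(t,420,248))]
cv2.imwrite("pics/c3.png",np.hstack(a))
E
```

```text
t 4.9 tcp [ 549.2 -152.    95.9] F [ 1.2 -0.1  0.4] gap 0.293 tilt z [ 0.0131 -0.004  -0.9999]
shift [-0.4 -1.1  1.9]
```

View pics/c3.png

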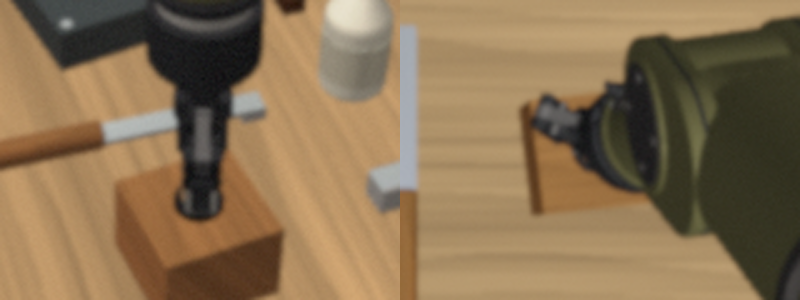

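The fingers have closed on the handle (gap about 25 mm), just above the bolster at side crop (198,200). Lifting now.

play_rows --steps '[{"xyz":[0,0,-0.015],"twist":0},{"xyz":[0,0,-0.02],"twist":0},{"xyz":[0,0,-0.025],"twist":0},{"xyz":[0,0,-0.025],"twist":0},{"xyz":[0,0,-0.02],"twist":0},{"xyz":[0,0,-0.01],"twist":0},{"xyz":[0,0,0],"twist":0}]'

```text
time: 5.78
tcp_pos: [547.0, -151.5, 218.1]
eef_rot: [0.006, 0.818, 0.575, 0.004]
force: [1.1, 0.4, -0.6]
finger_gap: 0.298
```

```bash
python3 - <<'E'
from h import *
s=get_image("side");t=get_image("top")
st([580,169,210])
a=[cv2.resize(im[v-75:v+75,u-100:u+100],(400,300),interpolation=cv2.INTER_CUBIC) for im,u,v in((s,343,270),(t,400,248))]
cv2.imwrite("pics/c4.png",np.hstack(a))
E
```

```text
t 5.875 tcp [ 546.5 -151.3  217. ] F [-0.2  0.3 -0.8] gap 0.3 tilt z [ 0.0116 -0.0038 -0.9999]
shift [312.7 -77.3   6.1]
```

View pics/c4.png

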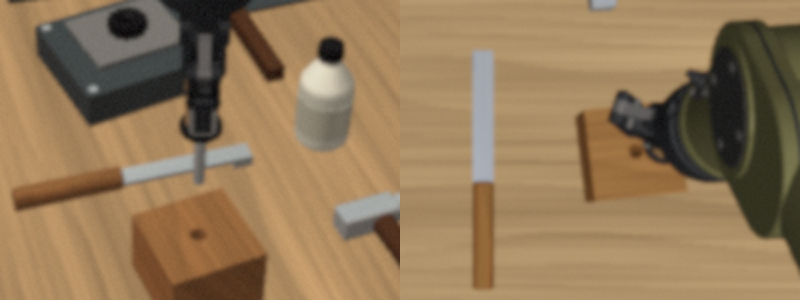

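The driver is out and upright, with its tip at about side crop (199,184). The empty hole shows at top crop (636,151). Moving over to the knob.

play_rows --steps '[{"xyz":[0.03,-0.008,0],"twist":0},{"xyz":[0.05,-0.012,0],"twist":0},{"xyz":[0.05,-0.012,0],"twist":0},{"xyz":[0.05,-0.012,0],"twist":0},{"xyz":[0.05,-0.012,0],"twist":0},{"xyz":[0.045,-0.011,0],"twist":0},{"xyz":[0.02,-0.005,0],"twist":0},{"xyz":[0,0,0],"twist":0},{"xyz":[0,0,0],"twist":0}]'

```text
time: 7.0
tcp_pos: [575.8, 156.2, 205.2]
eef_rot: [0.002, 0.819, 0.573, -0.005]
force: [0.2, -0.4, -0.6]
finger_gap: 0.297
```

```bash
python3 - <<'E'
from h import *
print("hole",onz("top",418-.25,248.5-.25,66)," tip then",onz("side",342.25,286.75,128),"tcp 546.5,-151.3")
s=get_image("side");t=get_image("top")
cv2.imwrite("pics/s5.png",s);cv2.imwrite("pics/t5.png",t)
st([580,169.5,210])
a=[cv2.resize(im[v-60:v+60,u-80:u+80],(400,300),interpolation=cv2.INTER_CUBIC) for im,u,v in((s,307,190),(t,253,233))]
cv2.imwrite("pics/c5.png",np.hstack(a))
E
```

```text
hole [ 548.11671534 -152.43687589   66.        ]  tip then [ 546.66832582 -152.10375134  128.        ] tcp 546.5,-151.3
t 7.1 tcp [576.  156.  205.6] F [ 0.   0.7 -0.5] gap 0.297 tilt z [-0.0051 -0.0081 -1.    ]
shift [14.  -0.9 -4.6]
```

View pics/c5.png

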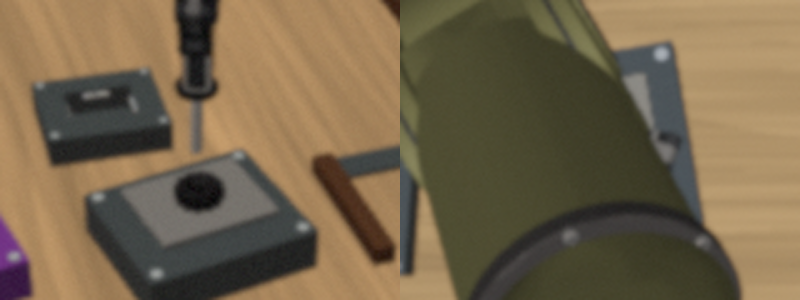

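```bash
python3 - <<'E'
from h import *
for z in(115,116,117):print("tip",onz("side",305.1,190.5,z))
print("knob",onz("side",306.4,206.5,63))
E
```

```text
tip [573.94675517 157.09833067 115.        ]
tip [573.54115595 155.72500168 116.        ]
tip [573.13555674 154.35167269 117.        ]
knob [580.32558281 170.02263699  63.        ]
```

play_rows --steps '[{"xyz":[0.013,-0.001,0],"twist":0},{"xyz":[0,0,0.01],"twist":0},{"xyz":[0,0,0.009],"twist":0},{"xyz":[0,0,0],"twist":0}]'

```text
time: 7.6
tcp_pos: [579.9, 166.3, 184.8]
eef_rot: [0.002, 0.821, 0.571, -0.005]
force: [0.8, 0.2, -1.5]
finger_gap: 0.298
```

```bash
python3 - <<'E'
from h import *
s=get_image("side")
cv2.imwrite("pics/s6.png",s)
st([580,169.5,163])
cv2.imwrite("pics/c6.png",cv2.resize(s[165:240,257:357],(800,600),interpolation=cv2.INTER_CUBIC))
E
```

```text
t 7.65 tcp [580.1 166.2 185.2] F [-0.8  0.4 -1.2] gap 0.3 tilt z [-0.0051 -0.0095 -0.9999]
shift [ 3.3 -1.2 22.2]
```

View pics/c6.png

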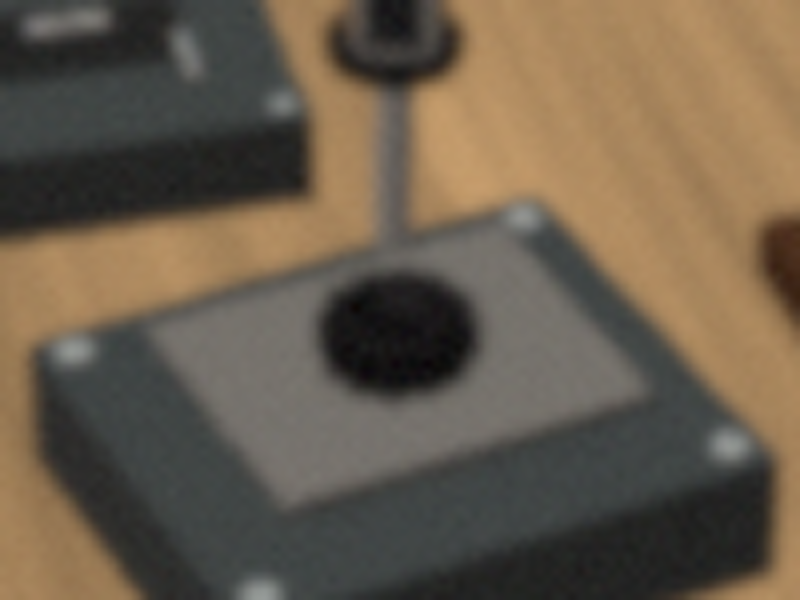

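play_rows --steps '[{"xyz":[0.004,0.001,0],"twist":0},{"xyz":[0,0,0.009],"twist":0},{"xyz":[0,0,0.008],"twist":0},{"xyz":[0,0,0],"twist":0}]'

```text
time: 8.15
tcp_pos: [582.7, 169.6, 167.2]
eef_rot: [0.003, 0.821, 0.571, -0.005]
force: [1.1, 0.1, -1.8]
finger_gap: 0.299
```

```bash
python3 - <<'E'
from h import *
print("prev tip",onz("side",305.2,195.2,95.5))
s=get_image("side")
cv2.imwrite("pics/s7.png",s)
st([582.2,170,160])
cv2.imwrite("pics/c7.png",cv2.resize(s[165:240,257:357],(800,600),interpolation=cv2.INTER_CUBIC))
E
```

```text
prev tip [577.03885648 167.17780195  95.5       ]
t 8.2 tcp [582.9 169.7 167.5] F [-0.2  0.1 -1.3] gap 0.295 tilt z [-0.004  -0.0092 -0.9999]
shift [ 0.1 -0.8  7.5]
```

View pics/c7.png

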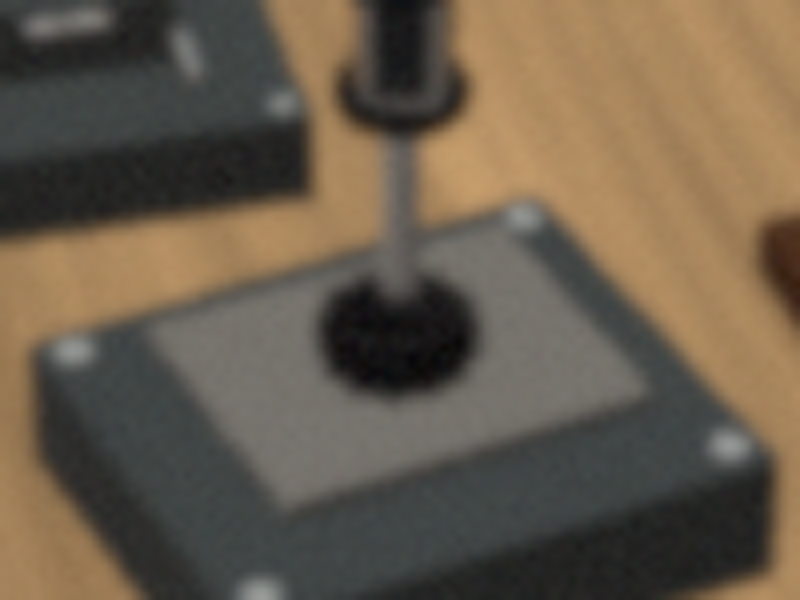

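The tip is at side crop (399,297), just over the knob's mouth and on axis to about 1 mm. Entering the recess.

play_rows --steps '[{"xyz":[0,0,0.006],"twist":0},{"xyz":[0,0,0.006],"twist":0},{"xyz":[0,0,0],"twist":0}]'

```text
time: 8.57
tcp_pos: [583.0, 169.5, 154.8]
eef_rot: [0.003, 0.821, 0.571, -0.004]
force: [-0.0, -0.7, -0.8]
finger_gap: 0.296
```

```bash
python3 -c "
from h import *
st([582.2,170,144.5])"
```

```text
t 8.575 tcp [583.  169.5 154.8] F [-0.  -0.7 -0.8] gap 0.296 tilt z [-0.0038 -0.0091 -1.    ]
shift [ 0.3 -0.9 10.3]
```

Tip at about z 65, which is the start of the hex, with no contact force. Going slowly to about 2 mm above the floor.

play_rows --steps '[{"xyz":[0,0,0.003],"twist":0},{"xyz":[0,0,0.003],"twist":0},{"xyz":[0,0,0.002],"twist":0},{"xyz":[0,0,0],"twist":0}]'

```text
time: 9.07
tcp_pos: [583.1, 169.6, 146.4]
eef_rot: [0.003, 0.821, 0.571, -0.004]
force: [-0.1, -0.6, -1.7]
finger_gap: 0.297
```

```bash
python3 - <<'E'
from h import *
s=get_image("side")
cv2.imwrite("pics/s8.png",s)
st([582.2,170,144.5])
cv2.imwrite("pics/c8.png",cv2.resize(s[165:240,257:357],(800,600),interpolation=cv2.INTER_CUBIC))
E
```

```text
t 9.125 tcp [583.2 169.6 146.6] F [-0.5  0.2 -0.8] gap 0.301 tilt z [-0.0032 -0.0088 -1.    ]
shift [ 0.1 -1.1  2.1]
```

View pics/c8.png

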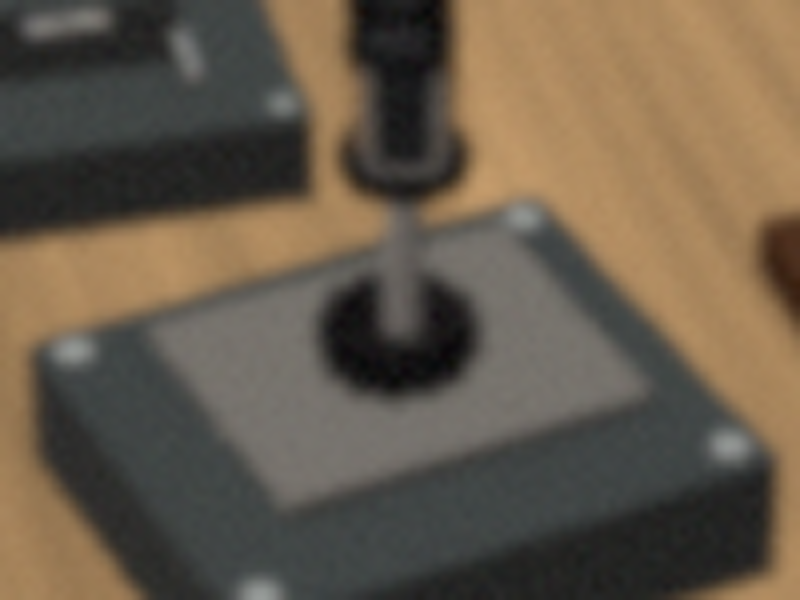

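The shaft is inside the recess, its visible end at side crop (400,340), and the cover is still proud with no side force. Pressing now.

play_rows --steps '[{"xyz":[0,0,0.002],"twist":0},{"xyz":[0,0,0.001],"twist":0},{"xyz":[0,0,0.001],"twist":0}]'

```text
time: 9.5
tcp_pos: [583.8, 169.8, 143.7]
eef_rot: [0.003, 0.821, 0.571, -0.003]
force: [-1.0, -0.8, 4.4]
finger_gap: 0.3
```

play_rows --steps '[{"xyz":[0,0,0.0015],"twist":0},{"xyz":[0,0,0.0015],"twist":0}]'

```text
time: 9.75
tcp_pos: [584.1, 169.9, 141.8]
eef_rot: [0.003, 0.821, 0.571, -0.002]
force: [-1.4, -0.8, 8.0]
finger_gap: 0.301
```

play_rows --steps '[{"xyz":[0,-0.001,0.002],"twist":0},{"xyz":[0,0,0.002],"twist":0}]'

```text
time: 10.0
tcp_pos: [583.5, 169.8, 138.6]
eef_rot: [0.004, 0.821, 0.571, -0.002]
force: [-1.2, -0.3, -0.3]
finger_gap: 0.299
```

play_rows --steps '[{"xyz":[0,0,0.002],"twist":0},{"xyz":[0,0,0.002],"twist":0}]'

```text
time: 10.25
tcp_pos: [583.9, 169.8, 135.4]
eef_rot: [0.004, 0.821, 0.571, -0.002]
force: [-4.1, -2.5, 24.9]
finger_gap: 0.303
```

The force dropped at the snap and then rose to 25 N on the hard landing. Checking now.

```bash
python3 - <<'E'
from h import *
for i in range(4):
    s=get_image("side"); st([582.2,170,135.5])
cv2.imwrite("pics/c9.png",cv2.resize(s[165:240,257:357],(800,600),interpolation=cv2.INTER_CUBIC))
E
```

```text
t 10.3 tcp [583.8 169.8 135.5] F [-2.8 -1.8 14. ] gap 0.297 tilt z [ 0.0017 -0.0086 -1.    ]
shift [-0.4 -1.6  0. ]
t 10.35 tcp [583.7 169.8 135.6] F [-2.6 -1.8 13.8] gap 0.297 tilt z [ 0.0017 -0.0086 -1.    ]
shift [-0.4 -1.5  0.1]
t 10.4 tcp [583.8 169.8 135.6] F [-2.9 -0.8 13.9] gap 0.298 tilt z [ 0.0018 -0.0086 -1.    ]
shift [-0.3 -1.5  0.1]
t 10.45 tcp [583.7 169.8 135.6] F [-2.7 -0.9 12.5] gap 0.298 tilt z [ 0.0017 -0.0086 -1.    ]
shift [-0.3 -1.5  0.1]
```

View pics/c9.png

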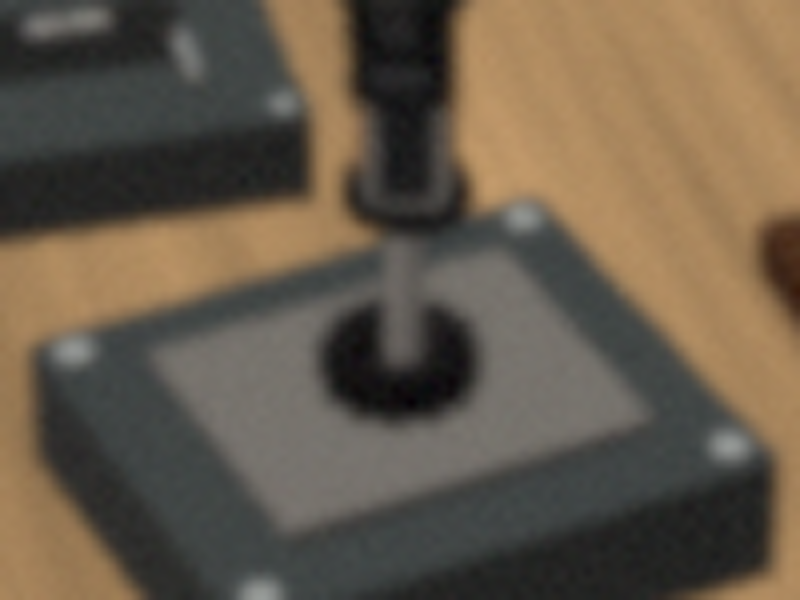

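```bash
python3 - <<'E'
from h import *
a=cv2.cvtColor(cv2.imread("pics/s8.png"),cv2.COLOR_BGR2GRAY);im=get_image("side");cv2.imwrite("pics/s9.png",im);b=cv2.cvtColor(im,cv2.COLOR_BGR2GRAY)
def p(x,y):return (257+x/8-.44,165+y/8-.44)
pts=np.float32([p(152,330),p(650,388),p(285,508),p(510,235),p(330,370),p(470,370)]+[p(75,350),p(728,445),p(260,590)]).reshape(-1,1,2)
q,stt,e=cv2.calcOpticalFlowPyrLK(a,b,pts,None,winSize=(9,9),maxLevel=1)
print((q-pts).reshape(-1,2).round(2))
for X in([626,222],[641,134],[532,116],[517,204]):
    print(np.subtract(proj("side",X+[46]),proj("side",X+[55])).round(2), np.round(proj("side",X+[55]),1))
st([582.2,170,135.5])
E
```

```text
[[ 1.04 -0.07]
 [ 0.51  2.95]
 [ 0.21  3.25]
 [-3.92 -2.76]
 [ 0.06  3.08]
 [ 0.14  3.32]
 [ 0.02  0.01]
 [-0.03  0.01]
 [ 0.02  0.01]]
[-0.02  3.27] [319.1 192.6]
[-0.11  3.33] [338.3 214. ]
[0.09 3.36] [291.8 228.4]
[0.16 3.31] [274.2 205.8]
t 10.5 tcp [583.7 169.8 135.6] F [-2.4 -1.5 13.8] gap 0.299 tilt z [ 0.0018 -0.0085 -1.    ]
shift [-0.4 -1.5  0.1]
```

```bash
python3 - <<'E'
from h import *
a=cv2.cvtColor(cv2.imread("pics/s8.png"),cv2.COLOR_BGR2GRAY);b=cv2.cvtColor(cv2.imread("pics/s9.png"),cv2.COLOR_BGR2GRAY)
# plate edges: subpixel vertical position of steepest grey step per column
from scipy.ndimage import gaussian_filter1d
def edge(im,u,v0,v1,sg):
    g=np.gradient(gaussian_filter1d(im[:,u].astype(float),1))*sg
    k=v0+int(np.argmax(g[v0:v1]));y0,y1,y2=g[k-1:k+2];return k+.5*(y0-y2)/(y0-2*y1+y2)
for tag,us,X0,X1,sg in(("far",range(280,300,3),[517,204],[626,222],1),("near",range(296,336,5),[532,116],[641,134],-1)):
    for u in us:
        c0,c1=proj("side",X0+[55]),proj("side",X1+[55]);w=(u-c0[0])/(c1[0]-c0[0]);v=c0[1]+w*(c1[1]-c0[1])
        e0=edge(a,u,int(v-4),int(v+5),sg);e1=edge(b,u,int(v-1),int(v+8),sg);print(tag,u,round(e0,2),round(e1,2),"shift",round(e1-e0,2))
E
```

```text
far 280 205.03 206.94 shift 1.91
far 283 204.01 205.99 shift 1.98
far 286 203.1 204.93 shift 1.84
far 289 202.2 204.19 shift 1.99
far 292 201.31 203.32 shift 2.0
far 295 200.35 202.38 shift 2.03
far 298 198.56 201.05 shift 2.49
near 296 226.66 230.11 shift 3.44
near 301 225.15 228.63 shift 3.48
near 306 223.61 226.87 shift 3.27
near 311 221.99 225.35 shift 3.37
near 316 220.52 223.85 shift 3.33
near 321 219.03 222.2 shift 3.17
near 326 217.37 220.7 shift 3.33
near 331 215.81 219.16 shift 3.35
```

```bash
python3 - <<'E'
from h import *
G=[cv2.imread(f"pics/{n}.png") for n in("side0","s8","s9")]
for u in(283,292,328):
    for g in G: print(u,[int(x) for x in g[192:214,u].mean(1)])
a=[cv2.resize(g[183:235,262:352],(800,462),interpolation=cv2.INTER_CUBIC)[:300,:400] for g in (G[0],G[2])]
cv2.imwrite("pics/cmp.png",np.hstack(a))
E
```

```text
283 [109, 122, 124, 126, 125, 126, 127, 128, 118, 100, 87, 95, 106, 110, 110, 111, 112, 111, 111, 111, 111, 110]
283 [109, 126, 129, 129, 129, 131, 131, 129, 121, 105, 91, 97, 109, 114, 113, 115, 112, 113, 115, 114, 113, 114]
283 [110, 122, 128, 130, 129, 132, 132, 132, 121, 99, 82, 68, 69, 76, 92, 105, 112, 114, 115, 114, 115, 113]
292 [130, 131, 132, 133, 132, 126, 109, 89, 92, 104, 110, 113, 112, 110, 110, 113, 111, 111, 110, 112, 114, 111]
292 [135, 136, 137, 138, 138, 128, 113, 94, 95, 106, 113, 114, 115, 114, 115, 114, 113, 114, 114, 115, 114, 115]
292 [133, 135, 135, 137, 135, 127, 112, 89, 72, 68, 73, 86, 104, 112, 114, 114, 114, 115, 114, 113, 115, 115]
328 [127, 116, 96, 81, 69, 66, 64, 66, 72, 77, 88, 98, 108, 108, 112, 112, 111, 112, 112, 111, 114, 108]
328 [132, 117, 99, 82, 73, 70, 66, 68, 71, 79, 88, 100, 106, 111, 115, 113, 112, 115, 113, 113, 114, 115]
328 [132, 117, 98, 83, 71, 68, 70, 69, 67, 67, 69, 72, 76, 88, 98, 107, 114, 114, 114, 114, 114, 115]
```

View pics/cmp.png

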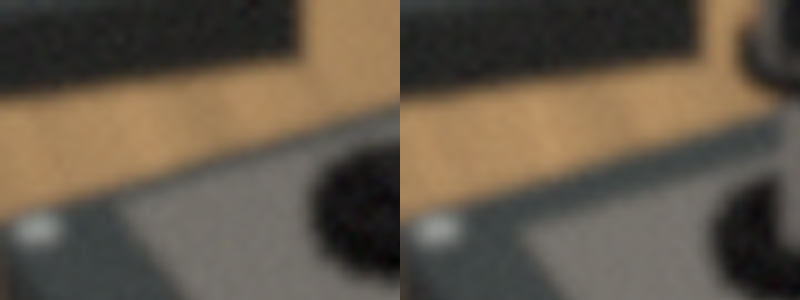

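Before the press, the strip of port behind the far edge was too thin to resolve, so that edge's small shift is a blur artefact. At column 328, where it is resolved, the far edge moved about 3 px, like the near edge and knob (3.1–3.4). All of that fits the 3.3 px expected for home. The push is holding at about 14 N, so I'm handing in.

```bash
python3 -c "
from h import *
st([582.2,170,135.5]);print(ctrl.hand_in());st([582.2,170,135.5])"
```

```text
t 10.5 tcp [583.7 169.8 135.6] F [-2.4 -1.5 13.8] gap 0.299 tilt z [ 0.0018 -0.0085 -1.    ]
shift [-0.4 -1.5  0.1]
the job is handed in; nothing more can be done
None
the job is handed in; nothing more can be done
```

I took the driver out of its block, set its tip in the recess of the knob on the larger dark port's cover, and pressed straight down until the cover snapped home. I handed the job in at 10.5 s with the driver still held in the knob and pressing; no verdict was reported.

**Snap:** the force rose to about 8 N, dropped to zero, then reached 25 N on the hard landing. The TCP ended at 135.6 mm, about 9 mm below where the tip should first have met the recess floor.

**Final push:** it held steady at about 14 N upward, with about 3 N sideways, probably the shaft leaning on the recess wall. The tool was within 0.01 rad of vertical, and the grip was unchanged.

**Cover level:** the near plate edge and the knob moved down 3.1–3.5 px in the side image, against about 3.3 px expected for home.

**Checks that disagreed or failed:**
- **Far edge:** it first measured only about 2 px, because the strip of port behind it was too thin to resolve before the press. At the one column where it was clear it moved about 3 px, and its final position fits a level cover.
- **Corner tracking:** two of the four cover corners could not be tracked.
- **Top camera:** the arm blocked the top view of the knob, so the final checks rest on the side view and the force readings.
- **Other tools:** I did not measure their positions at the end. The arm did not go near them low down, and no unexpected contact force showed.

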